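Rock the filter cartridge free of its dock

ROBOT

A 7-joint arm with a two-finger parallel gripper is mounted at the origin on the work surface. World frame = base frame: x ahead of the robot, y to its left, z up, the work surface at z = 0. Lengths are in m, angles in degrees, forces in N, time in s.
With the tool pointing down it reaches from about 0.425 to 0.825 m from the base axis. Payload 3.6 kg.
Tool frame: the origin (TCP) lies on the centre line of the jaws, within the pads' length; the fingertips stand 25 mm ahead of it and the grasp point (between the pads) lies 6 mm ahead of it; x points along the fingers, y is the direction in which the jaws open and shut, and the axes are right-handed (so a half turn about x gives the same grasp; the last joint's range is limited). The gripper opens to 93 mm and grips with 3 to 60 N. Pads are 15 mm wide; open, the fingers measure 128 mm over their backs; the gripper's body (75 mm by 188 mm) begins 65 mm behind the grasp point.
Start: joints at [-66.377, 35.231, -0.722, 81.555, 0.464, 63.22, -2.315], TCP at [0.276, 0.588, 0.244] pointing down, gripper open.
Joint ranges: [-178.69, 178.69], [-17.37, 117.87], [-77.05, 75.6], [15.02, 138.74], [-78.02, 258.01], [0.78, 113.62], [-162.83, 162.83]. Speed limits (degrees/s): [159.86, 159.86, 180, 180, 180, 180, 180].

INTERFACE

Orientations are given as a 3x3 rotation matrix whose columns are the frame's x, y, z axes.
In Python, from rig import readout, optics, hand_in gives the robot as it stands.
- The arm moves only by the tool step_arm, never from a script. Its argument "deltas" is a list of rows, each a list of 2 entries, a list of its own where there are three numbers: the shift along the tool's x, y, z in m, then the turn about the tool's x in degrees. In form: [[[x, y, z], roll], ...]. A call has 1 to 20 rows; each row is the pose to reach, as a shift and turn from the pose measured when the call began, along the tool's axes at that moment; what a row does not reach only later rows make up. A row lasts 1/12 s, in which the tool goes at most 41.7 mm and 7.16 degrees, less where a joint would pass 70% of its speed; a pose out of reach is approached as far as the arm can. A call with a gripper value outside its range is refused whole. "gripper" is the opening, from -1 (shut) to 1 (fully open), set as the call begins (left out, the last holds). The fingers move at their own pace and stop on an object; the grip force is fixed at half the most. Time passes only in rows, so rows that repeat a pose let the fingers close. It gives the time, the measured TCP pose, the force and the opening at its end, in the units of the state.
- readout.get_state(): the state, without advancing time (a new reading comes with each control period).
- optics.grab_frame(name): name is "scene" or "top"; returns (picture, depth): 400x640x3 uint8, blue, green, red; 400x640 float32, m along the optical axis (not along the pixel's ray), 0 where there is no reading.
- optics.camera_params(name): a dict with "camera_matrix" (3x3 intrinsics, pixels), "D" ([k1, k2, p1, p2, k3] as OpenCV has them; the pictures are not rectified), "rvec" (rotation vector, rad) and "tvec" (3), from world to camera coordinates, as OpenCV has them. Camera axes: x right, y down, z forward; pixel columns grow to the right and rows downward; lengths in m; the calibration is good to about 2 mm. A picture is of the moment at which its call begins. camera_params takes no time and is no camera call.
- hand_in(): hands the job in, once; it reports no verdict.
The state is a dict: "time": time; "joint_positions": joint angles; "dq": joint speeds; "joint_efforts": joint torques, N m; "tcp_pos": TCP position; "tcp_rot": TCP orientation; "ft_force": force on the tool from outside, world axes, zero at the start; "torque": the same for the moment, N m; "opening": finger opening in m.
Only numpy, scipy, OpenCV 4.12 (cv2) and the standard library are available. Lean on these libraries where they do the work, as an engineer would, in place of code of your own. Each camera call takes 0.05 s, during which the arm holds its last target. There are 200 camera calls.

TASK

The filter cartridge of the hand-cooling units is jammed in the small steel dock on the grey tray. Take it by its black grip and rock it clearly from side to side along its width, back and forth several times while easing it up, until it comes free, without lifting the dock, which only rests on the tray. Finish holding the cartridge upright and still in the gripper, just clear of the dock - its underside one to three centimetres above the mouth and over the dock - and leave the spare cartridge, bottles and jars where they are.

Things in the scene. Friction and masses are not known exactly. Their poses are not given: they have to be found in the camera images.
- cartridge: Filter cartridge to be freed, standing in the dock at the start, about 0.15 to 0.31 kg. Aluminium plug 30 (x) x 56 (y) x 46 mm high; thin black collar 34 x 60 mm, 46 to 52 mm up; on top a black block grip 24 (x) x 34 (y) mm, 50 to 100 mm up. Origin: centre of the plug's underside; z up, x across its thickness, y along its width. It rocks about its x axis (y side up, y side down).
- cartridge_grip (a point): Middle of the cartridge's black grip, on its axis, 78 mm above the underside. Pinched here across the 34 mm (fingers closing along y) it is held firmly for rocking (45 N is ample), fingertips 25 mm above the dock. Axes as the cartridge's.
- dock_mouth (a point): Centre of the open top of the dock, a plain steel block 49 (x) x 112 (y) x 40 mm on the tray; mouth 50 mm over the table. Pocket 33 (x) x 68 (y) x 34 mm deep: the seated cartridge's underside is 34 mm below the mouth, its axes along the dock's. Room: 1.5 mm a side in x, 6 mm in y, so up to 0.18 rad of rock. Two 8 mm guide pins stand 10 mm above the mouth at y = +-48.5 mm. Axes: the dock's, z up.
- bars_mid (a point): Point in the dock, on its axis, 16 mm below the mouth, midway between two sprung rubber bars, one at each y end, that clamp the cartridge's end faces with about 15 N each. Straight up it takes about 17 to 25 N. Rocked about x through this point, 0.1 rad or a bit more each way, rising 2 to 3 mm a swing, it creeps up with little pull. The bars let go when it has risen 18 to 22 mm.
- dock (a joint): How far the dock is lifted off the tray on its guide pins (m): 0 resting, stop at 0.030. Only its own weight, about 8 N, holds it down, so a straight pull on the jammed cartridge lifts the dock along with it; it drops back when the pull ends.
- tray: Fixed grey service tray, 240 (x) x 300 (y) x 10 mm, low rims at its y ends, the dock at its middle with the same axes. Origin: centre of its underside.
- spare: A second, identical cartridge that stands free on the table away from the dock: not to be used. Origin: centre of its underside.
- oil_a: Small amber bottle with brass cap, 28 mm across, 60 mm high, standing on the tray. Origin: centre of its underside.
- oil_b: Another small amber bottle like oil_a, standing on the tray.
- jar_a: Black jar with a blue band, 60 mm across, 95 mm high. Origin: centre of its underside.
- jar_b: Another black jar like jar_a.
- jar_c: Low amber jar with a white cap, 52 mm across, 45 mm high. Origin: centre of its underside.
Things that resemble listed ones, but are neither listed nor needed, are in the scene too. Leave any blue look-alike of the cartridge alone.

How it is judged (in metres and radians):
On the way, in this order (a step that is already met when the one before it is completed fails the run):
1. the cartridge, still in the dock, is tilted at least 0.05 rad with its +y side up (angle between cartridge's own y axis and vertical below 1.5208 rad and z of cartridge in the frame of dock_mouth below -0.004 m).
2. then, still in the dock, at least 0.05 rad the other way (angle between cartridge's own y axis and vertical above 1.6208 rad and z of cartridge in the frame of dock_mouth below -0.004 m).
At the end, for the whole second after the job is handed in: The cartridge is held in the fingers (more than 1 N), still (under 20 mm/s), upright within 0.15 rad, its underside 5 to 40 mm above the dock's mouth and within 35 mm of its centre in plan, touching neither dock nor tray, and the dock rests on the tray (lifted less than 2 mm) (z of cartridge in the frame of dock_mouth between 0.005 and 0.04 m and horizontal distance between cartridge and dock_mouth below 0.035 m and angle between cartridge's own z axis and vertical below 0.15 rad and linear speed of cartridge below 0.02 m/s and contact force between cartridge and the fingers above 1 N and contact force between cartridge and tray below 0.1 N and value of joint dock below 0.002 m); the arm keeps its last pose, push and grip.
It fails at once if the dock is lifted more than 6 mm off the tray (value of joint dock above 0.006 m).
It fails at once if the spare cartridge is moved more than 25 mm or knocked over (distance of spare from where it was at the start of the episode above 0.025 m or angle between spare's own z axis and vertical above 0.5 rad).
It fails at once if a small bottle is moved more than 25 mm or knocked over (distance of any of oil_a, oil_b from where it was at the start of the episode above 0.025 m or angle between any of oil_a, oil_b's own z axis and vertical above 0.5 rad).
It fails at once if a jar is moved more than 25 mm or knocked over (distance of any of jar_a, jar_b, jar_c from where it was at the start of the episode above 0.025 m or angle between any of jar_a, jar_b, jar_c's own z axis and vertical above 0.5 rad).
It also fails if it takes over 54 s, if anything falls off the work surface, if the arm or the gripper's body presses on something with over 40 N, if the wrist force passes 120 N, or if a joint passes its speed limit or range.

## Working session

There is one attempt and no reset: what is moved stays moved. The work goes in short steps, Python scripts to look and compute and a tool call to move; the robot and the scene stay as the last step left them, time stands still between calls to the robot, and variables do not carry over. Pictures are saved under pics/ and viewed, about 8 in all and at most 12, crops included, and the job is handed in when it is done.

Besides the shell and the picture viewer there is one more tool, called after ">>>" in YAML: its name, and indented under it one key for each argument. step_arm: Moves the arm, as the interface text tells. Its arguments: {"type":"object","properties":{"deltas":{"type":"array","items":{"type":"array"}},"gripper":{"type":"number"}},"required":["deltas"]}

```bash
mkdir -p pics
cat > h.py <<'E'
import numpy as np, cv2
from rig import readout, optics, hand_in
def cam(n):
    c=optics.camera_params(n);R=cv2.Rodrigues(np.array(c["rvec"],float))[0]
    return np.array(c["camera_matrix"],float),np.array(c["D"],float),R,np.array(c["tvec"],float).ravel()
def ray(n,uv,z):
    K,D,R,t=cam(n);u=cv2.undistortPoints(np.array(uv,float).reshape(-1,1,2),K,D).reshape(-1,2)
    d=np.c_[u,np.ones(len(u))]@R; o=-R.T@t
    return o+d*((z-o[2])/d[:,2])[:,None]
def cloud(n,dep):
    K,D,R,t=cam(n);h,w=dep.shape
    g=np.stack(np.meshgrid(np.arange(w),np.arange(h)),-1).reshape(-1,1,2).astype(float)
    u=cv2.undistortPoints(g,K,D).reshape(h,w,2)
    p=np.dstack([u,np.ones((h,w))])*dep[...,None]
    return (p-t)@R
E
python3 - <<'E'
from h import *
s=readout.get_state();print(s)
for n in("scene","top"):
    im,d=optics.grab_frame(n);cv2.imwrite(f"pics/{n}0.png",im);np.save(f"{n}0.npy",d)
    K,D,R,t=cam(n);print(n,-R.T@t,R[2])
E
```

```text
{'time': 0.0, 'joint_positions': array([-66.37763697,  35.28878301,  -0.72260988,  81.639242  ,
         0.46529796,  63.22051247,  -2.31537295]), 'dq': array([-0.14143633,  0.12504051,  0.04715524,  0.08240367, -0.0839653 ,
        0.07349703,  0.08934989]), 'joint_efforts': array([ 3.21562459e-05, -4.58939946e+01,  2.08993885e-01, -1.65743369e+01,
       -6.10725582e-02,  2.06531788e-02,  2.37582290e-04]), 'tcp_pos': array([0.27583897, 0.58777077, 0.24249845]), 'tcp_rot': array([[-1.02733221e-03,  4.24785805e-01,  9.05293303e-01],
       [-2.32502888e-03,  9.05290319e-01, -4.24787044e-01],
       [-9.99996769e-01, -2.54123049e-03,  5.76053628e-05]]), 'ft_force': array([-0.15169615, -0.22574434,  0.28253859]), 'torque': array([-0.04923441,  0.02281189, -0.00362258]), 'opening': 0.09288571455908548}
scene [ 1.23544155 -0.22475905  0.75066891] [-0.65360389  0.24586964 -0.71578633]
top [ 0.43996908 -0.00158492  1.46003129] [ 0.128877    0.00299103 -0.99165608]
```

View pics/scene0.png

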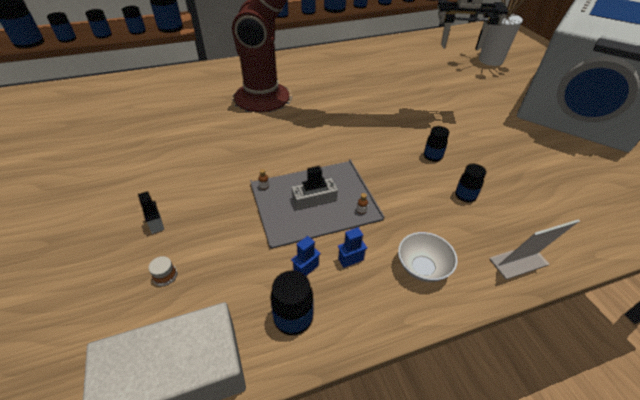

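View pics/top0.png

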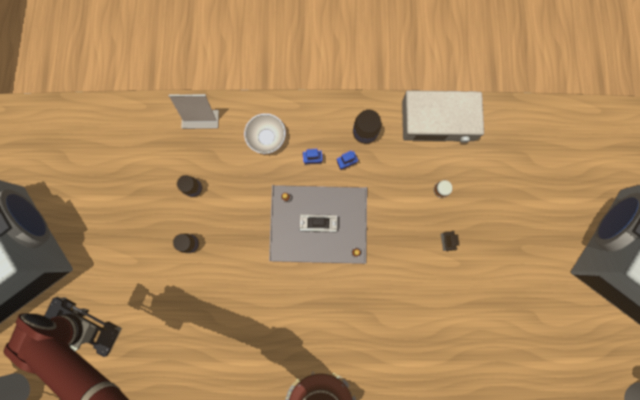

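In `scene`, the steel dock with the black grip is at (315,188) on the grey tray. Bottles are at (264,180) and (362,203). The spare stands alone at (150,212). In `top`, the dock is at (319,223), the spare at (449,241) and the bottles at (286,197) and (356,252).

Candidates in `top` are (319,223), which is black/alu in the dock, (449,241), which is the free-standing spare, and the blue ones at (313,156) and (348,160). The one at (319,223) fits the description because it stands in the dock on the tray.

The tool can only shift and yaw. I will therefore pinch across the 24 mm (jaws along dock x), so the cartridge can pivot in the pads when I shift along dock y.

Run:
```python
from h import *
d=np.load("top0.npy");im=cv2.imread("pics/top0.png");P=cloud("top",d)
roi=np.zeros(d.shape,bool);roi[175:275,260:380]=1
for lo,hi,nm in((.006,.02,"tray"),(.042,.058,"dock"),(.095,.13,"grip")):
    m=roi&(P[...,2]>lo)&(P[...,2]<hi)
    m=m.astype(np.uint8);n,l,st,c=cv2.connectedComponentsWithStats(m)
    k=1+np.argmax(st[1:,4]);v,u=np.where(l==k);q=P[v,u]
    r=cv2.minAreaRect(q[:,:2].astype(np.float32)*1000);print(nm,len(q),r,np.median(q[:,2]),st[k])
# colour: dock bright
g=cv2.cvtColor(im,6);m=((g>140)&roi).astype(np.uint8);m[:205]=0;m[240:]=0
v,u=np.where(m);r=ray("top",np.c_[u,v],.05);print("bright",len(u),cv2.minAreaRect(r[:,:2].astype(np.float32)*1000))
m=((g<60)&roi).astype(np.uint8);m[:212]=0;m[234:]=0
v,u=np.where(m);r=ray("top",np.c_[u,v],.116);print("dark",len(u),cv2.minAreaRect(r[:,:2].astype(np.float32)*1000),u.min(),u.max(),v.min(),v.max())
a=cv2.resize(im[175:275,260:380],None,fx=5,fy=5,interpolation=2)
s=cv2.resize(cv2.imread("pics/scene0.png")[150:250,240:390],None,fx=5,fy=5,interpolation=2)[:, :750]
cv2.imwrite("pics/c0.png",a);cv2.imwrite("pics/c1.png",s)
```

```text
tray 5834 ((559.4807739257812, 9.436187744140625), (305.34161376953125, 242.052490234375), 89.65255737304688) 0.010441118186759496 [ 269  186   99   78 5834]
dock 324 ((561.7802734375, 10.135257720947266), (49.6369743347168, 110.30083465576172), 0.029655348509550095) 0.049435430697406545 [300 214  37  17 324]
grip 101 ((561.090087890625, 11.032707214355469), (32.42973709106445, 24.83074951171875), 89.14640045166016) 0.11581925802913615 [312 216  12  10 101]
bright 3541 ((561.9173583984375, 5.5870208740234375), (104.05781555175781, 364.5736999511719), 0.35551390051841736)
dark 32 ((551.223876953125, 0.9979076385498047), (15.317268371582031, 44.02684020996094), 29.048463821411133) 313 327 219 225
```

View pics/c0.png

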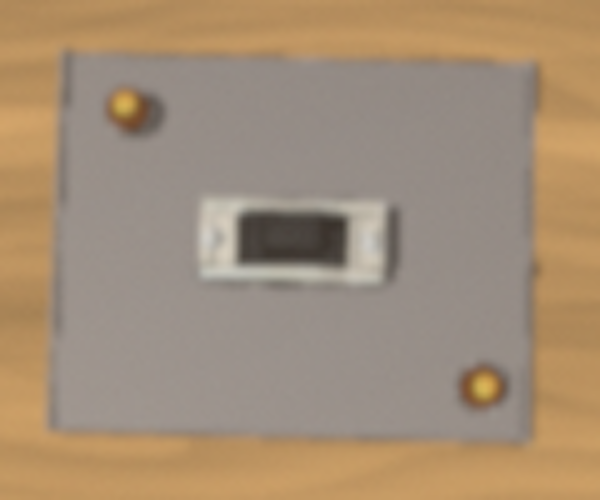

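The crop shows the black grip seated in the bright steel dock, with the dock's long side left-right, so it is the right cartridge. Dock centre is ≈ (0.561, 0.0105) with yaw ≈ 0. The sizes agree with those given: 49.6x110, and grip top 0.116. Next I move above it.

>>> step_arm:
  deltas:
    - [[0,-0.04,0.05],6.5]
    - [[0,-0.06,0.075],9.75]
    - [[0,-0.08,0.1],13]
    - [[0,-0.1,0.125],16.25]
    - [[0,-0.12,0.15],19.5]
    - [[0,-0.14,0.175],22.75]
    - [[0,-0.16,0.2],26]
    - [[0,-0.18,0.225],29]
    - [[0,-0.2,0.25],32.5]
    - [[0,-0.22,0.275],35.7]
    - [[0,-0.24,0.3],39]
    - [[0,-0.26,0.325],42]
    - [[0,-0.28,0.35],45.5]
    - [[0,-0.3,0.375],48.7]
    - [[0,-0.32,0.4],52]
    - [[0,-0.34,0.425],55]
    - [[0,-0.36,0.45],58.4]
    - [[0,-0.38,0.476],62]
    - [[0,-0.401,0.503],64.9]
    - [[0,-0.401,0.503],64.9]

```text
time: 1.77
tcp_pos: [0.5628, 0.0022, 0.2436]
tcp_rot: [[0.001, 1.0, -0.013], [-0.009, -0.013, -1.0], [-1.0, 0.002, 0.009]]
ft_force: [0.1, 0.0, 0.3]
opening: 0.0931
```

```bash
python3 -c "
from h import *
s=readout.get_state();[print(k,np.round(s[k],4)) for k in s]"
```

```text
time 1.7667
joint_positions [-16.125   28.4169  20.6495  96.9072 -10.9808  56.624    7.5184]
dq [-3.237  -1.5219 -4.4103  2.6204 -1.4318  1.1719 -0.9569]
joint_efforts [ -2.1162 -36.257    1.6028 -15.4643  -0.3746   0.0422   0.0812]
tcp_pos [0.5628 0.0022 0.2436]
tcp_rot [[ 0.0014  0.9999 -0.0135]
 [-0.0089 -0.0134 -0.9999]
 [-1.      0.0016  0.0089]]
ft_force [0.1416 0.0248 0.2926]
torque [-0.1004  0.0898 -0.015 ]
opening 0.0931
```

>>> step_arm:
  deltas:
    - [[0.03,-0.002,-0.008],-0.8]
    - [[0.06,-0.002,-0.008],-0.8]
    - [[0.08,-0.002,-0.008],-0.8]
    - [[0.09,-0.002,-0.008],-0.8]
    - [[0.09,-0.002,-0.008],-0.8]
    - [[0.09,-0.002,-0.008],-0.8]

```text
time: 2.27
tcp_pos: [0.5612, 0.0094, 0.1537]
tcp_rot: [[0.001, 1.0, 0.001], [-0.009, 0.001, -1.0], [-1.0, 0.001, 0.009]]
ft_force: [-0.4, -0.2, -0.0]
opening: 0.0929
```

Run:
```python
from h import *
print(readout.get_state()["tcp_pos"])
im,d=optics.grab_frame("scene");cv2.imwrite("pics/s1.png",cv2.resize(im[120:240,240:400],None,fx=5,fy=5,interpolation=2))
```

```text
[0.56124193 0.00944875 0.15365578]
```

View pics/s1.png

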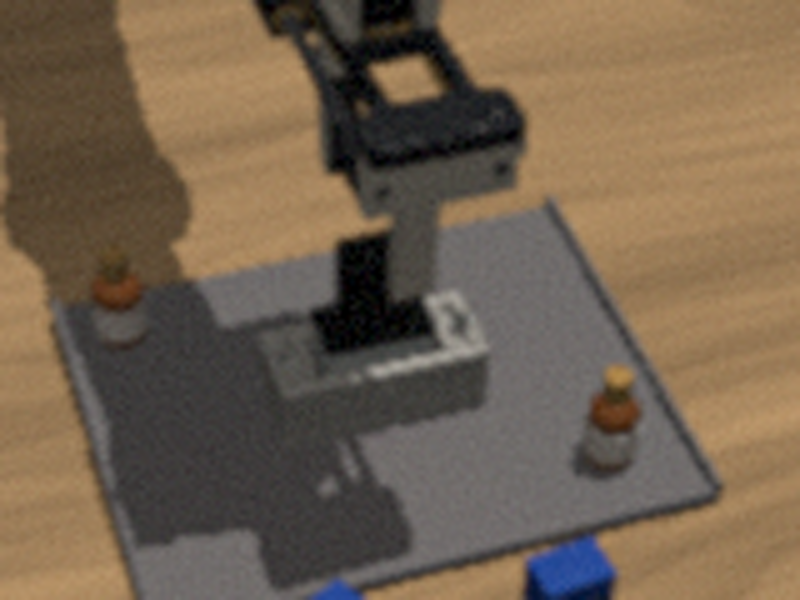

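The view shows the jaws straddling the grip along x, with the near finger at (415,235) in front of the grip at (365,280). Both bottles are well clear. I go down and close.

>>> step_arm:
  deltas:
    - [[0.02,0,-0.001],0]
    - [[0.04,0,-0.001],0]
    - [[0.05,0,-0.001],0]
    - [[0.05,0,-0.001],0]
    - [[0.05,0,-0.001],0]
    - [[0.05,0,-0.001],0]

```text
time: 2.82
tcp_pos: [0.5631, 0.0098, 0.1058]
tcp_rot: [[0.006, 1.0, 0.0], [-0.009, 0.001, -1.0], [-1.0, 0.006, 0.009]]
ft_force: [0.1, -0.8, 0.1]
opening: 0.0932
```

>>> step_arm:
  deltas:
    - [[0,0,0],0]
    - [[0,0,0],0]
    - [[0,0,0],0]
    - [[0,0,0],0]
    - [[0,0,0],0]
    - [[0,0,0],0]
    - [[0,0,0],0]
    - [[0,0,0],0]
    - [[0,0,0],0]
    - [[0,0,0],0]
  gripper: -1

```text
time: 3.65
tcp_pos: [0.5627, 0.0098, 0.1057]
tcp_rot: [[0.005, 1.0, 0.0], [-0.009, 0.0, -1.0], [-1.0, 0.005, 0.009]]
ft_force: [-5.0, -0.0, 5.1]
opening: 0.0308
```

>>> step_arm:
  deltas:
    - [[0,0,0],0]
    - [[0,0,0],0]
    - [[0,0,0],0]
    - [[0,0,0],0]

```text
time: 3.98
tcp_pos: [0.5594, 0.0098, 0.1054]
tcp_rot: [[-0.002, 1.0, -0.001], [-0.008, -0.001, -1.0], [-1.0, -0.002, 0.008]]
ft_force: [-5.4, 0.0, 4.9]
opening: 0.0238
```

>>> step_arm:
  deltas:
    - [[0,0,0.002],0]
    - [[0,0,0.004],0]
    - [[0,0,0.006],0]
    - [[0,0,0.008],0]
    - [[0,0,0.008],0]
    - [[0,0,0.008],0]

```text
time: 4.48
tcp_pos: [0.5593, 0.0072, 0.1056]
tcp_rot: [[-0.003, 1.0, 0.001], [-0.0, 0.001, -1.0], [-1.0, -0.003, 0.0]]
ft_force: [-1.5, 7.3, 3.5]
opening: 0.0239
```

Run:
```python
from h import *
s=readout.get_state();print(s["ft_force"],s["torque"],s["tcp_pos"])
im,d=optics.grab_frame("scene");cv2.imwrite("pics/s2.png",cv2.resize(im[150:220,270:360],None,fx=8,fy=8,interpolation=2))
```

```text
[-1.50528625  7.27610698  3.47184827] [ 1.96135654  0.43567263 -0.23316022] [0.55933934 0.0071951  0.10560491]
```

View pics/s2.png

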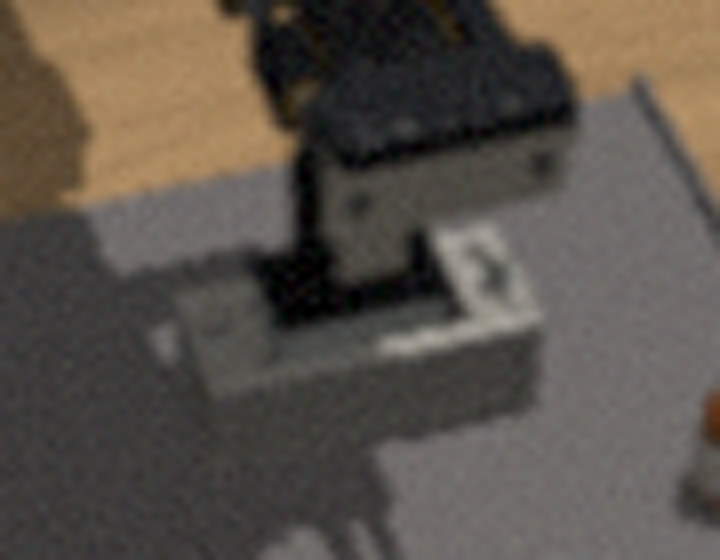

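The picture shows the grip still nearly upright, with its left edge at (310,200). The arm yields, moving only 2.6 mm at 7 N, so I command more.

>>> step_arm:
  deltas:
    - [[0,0,0.008],0]
    - [[0,0,0.012],0]
    - [[0,0,0.016],0]
    - [[0,0,0.016],0]
    - [[0,0,0.016],0]

```text
time: 4.95
tcp_pos: [0.5592, -0.0014, 0.1068]
tcp_rot: [[-0.005, 1.0, 0.005], [0.01, 0.005, -1.0], [-1.0, -0.005, -0.01]]
ft_force: [-2.6, 12.3, 10.4]
opening: 0.0243
```

Run:
```python
from h import *
s=readout.get_state();print(s["ft_force"],s["torque"],s["tcp_pos"],s["tcp_rot"][:,0])
```

```text
[-2.60595331 12.32845162 10.44927126] [ 2.70029682  1.03897274 -0.22714024] [ 0.55918774 -0.00141678  0.10684371] [-0.00466962  0.01031067 -0.99993594]
```

Run:
```python
from h import *
im,d=optics.grab_frame("scene");cv2.imwrite("pics/s3.png",cv2.resize(im[150:220,270:360],None,fx=8,fy=8,interpolation=2))
```

```text
(no output)
```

View pics/s3.png

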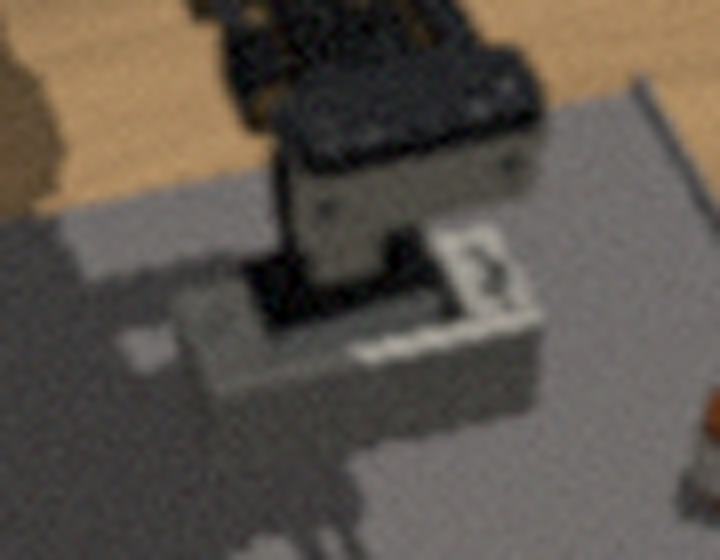

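The collar's right (−y) end has dropped into view differently. The grip leans left and its left base moved from (280,325) to (270,328), so it is tilting, about 0.1 rad from the 11 mm TCP shift. Now the other way, easing up slightly.

>>> step_arm:
  deltas:
    - [[0,0,-0.004],0]
    - [[0,0,-0.008],0]
    - [[0,0,-0.012],0]
    - [[-0.001,0,-0.016],0]
    - [[-0.001,0,-0.02],0]
    - [[-0.001,0,-0.024],0]
    - [[-0.002,0,-0.028],0]
    - [[-0.002,0,-0.031],0]
    - [[-0.002,0,-0.031],0]
    - [[-0.002,0,-0.031],0]

```text
time: 5.83
tcp_pos: [0.5593, 0.0212, 0.1095]
tcp_rot: [[-0.003, 1.0, -0.001], [-0.001, -0.001, -1.0], [-1.0, -0.003, 0.001]]
ft_force: [-1.0, -9.0, 3.0]
opening: 0.0236
```

Run:
```python
from h import *
s=readout.get_state();print(s["ft_force"],s["torque"],s["tcp_pos"],s["tcp_rot"][:,0])
im,d=optics.grab_frame("scene");a=cv2.resize(im[150:220,270:360],None,fx=8,fy=8,interpolation=2)
cv2.imwrite("pics/s4.png",a)
```

```text
[-1.02095428 -9.02493685  2.98936054] [-2.61028329  0.55096387 -0.11006798] [0.55934574 0.02124061 0.10945029] [-3.39423386e-03 -6.01875020e-04 -9.99994058e-01]
```

View pics/s4.png

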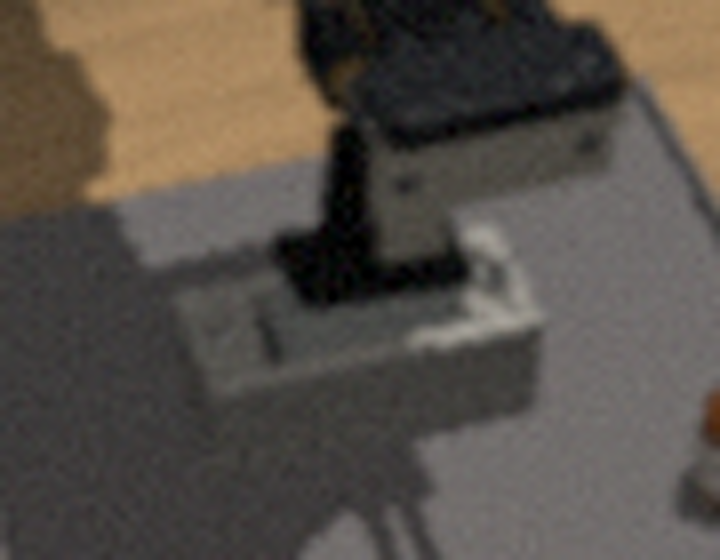

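Now it leans right: the collar's left end is raised and its bottom edge runs (310,305) to (465,280), against the dock's 0.22 slope. Both tilts are real, and the TCP has risen 4 mm. I keep rocking upward.

>>> step_arm:
  deltas:
    - [[0,0,0.004],0]
    - [[0,0,0.008],0]
    - [[0,0,0.012],0]
    - [[-0.001,0,0.016],0]
    - [[-0.002,0,0.02],0]
    - [[-0.003,0,0.024],0]
    - [[-0.003,0,0.028],0]
    - [[-0.003,0,0.031],0]
    - [[-0.003,0,0.031],0]
    - [[-0.003,0,0.031],0]

```text
time: 6.72
tcp_pos: [0.5595, -0.0028, 0.1123]
tcp_rot: [[-0.004, 1.0, 0.003], [0.009, 0.003, -1.0], [-1.0, -0.004, -0.009]]
ft_force: [-1.9, 8.9, 3.0]
opening: 0.0237
```

>>> step_arm:
  deltas:
    - [[0,0,-0.004],0]
    - [[0,0,-0.008],0]
    - [[0,0,-0.012],0]
    - [[-0.001,0,-0.016],0]
    - [[-0.002,0,-0.02],0]
    - [[-0.003,0,-0.024],0]
    - [[-0.003,0,-0.028],0]
    - [[-0.003,0,-0.031],0]
    - [[-0.003,0,-0.031],0]
    - [[-0.003,0,-0.031],0]

```text
time: 7.55
tcp_pos: [0.5596, 0.0208, 0.1158]
tcp_rot: [[-0.003, 1.0, -0.002], [-0.001, -0.002, -1.0], [-1.0, -0.003, 0.001]]
ft_force: [-2.0, -9.2, 2.8]
opening: 0.0241
```

```bash
cat > d.py <<'E'
# dock-top height from top depth + scene picture saved
from h import *
import sys
s=readout.get_state();print(s["ft_force"],s["tcp_pos"])
im,d=optics.grab_frame("scene");cv2.imwrite(sys.argv[1],cv2.resize(im[150:220,270:360],None,fx=8,fy=8,interpolation=2))
P=cloud("scene",d)
# dock top: end strips beyond the pocket
for y0 in(-.041,.062): 
    m=(abs(P[...,0]-.561)<.02)&(abs(P[...,1]-y0)<.006)&(P[...,2]<.07)&(P[...,2]>.03);print("dock end z",y0,m.sum(),np.median(P[m][:,2]) if m.any() else None)
E
python3 d.py pics/s5.png
```

```text
[-1.96293589 -9.15615528  2.7934119 ] [0.55960381 0.02081291 0.11584979]
dock end z -0.041 68 0.04992238489922855
dock end z 0.062 42 0.05093779507417656
```

It rises about 3 mm per swing with no pull, and the dock stays at 0.050. Two more swings.

>>> step_arm:
  deltas:
    - [[0,0,0.004],0]
    - [[0,0,0.008],0]
    - [[0,0,0.012],0]
    - [[-0.001,0,0.016],0]
    - [[-0.002,0,0.02],0]
    - [[-0.003,0,0.024],0]
    - [[-0.003,0,0.028],0]
    - [[-0.003,0,0.03],0]
    - [[-0.003,0,0.03],0]
    - [[-0.003,0,0.03],0]

```text
time: 8.43
tcp_pos: [0.5597, -0.0024, 0.1188]
tcp_rot: [[-0.004, 1.0, 0.002], [0.009, 0.002, -1.0], [-1.0, -0.004, -0.009]]
ft_force: [-1.2, 7.1, 4.4]
opening: 0.0237
```

>>> step_arm:
  deltas:
    - [[0,0,-0.004],0]
    - [[0,0,-0.008],0]
    - [[0,0,-0.012],0]
    - [[-0.001,0,-0.016],0]
    - [[-0.002,0,-0.02],0]
    - [[-0.003,0,-0.024],0]
    - [[-0.003,0,-0.028],0]
    - [[-0.003,0,-0.03],0]
    - [[-0.003,0,-0.03],0]
    - [[-0.003,0,-0.03],0]

```text
time: 9.27
tcp_pos: [0.56, 0.0225, 0.122]
tcp_rot: [[-0.002, 1.0, -0.001], [0.002, -0.001, -1.0], [-1.0, -0.002, -0.002]]
ft_force: [0.1, -6.1, 0.5]
opening: 0.0238
```

```bash
python3 d.py pics/s6.png
```

```text
[ 0.09173857 -6.10253967  0.48775054] [0.56004936 0.02249726 0.12202864]
dock end z -0.041 67 0.04976981810623864
dock end z 0.062 38 0.050262351299448914
```

View pics/s6.png

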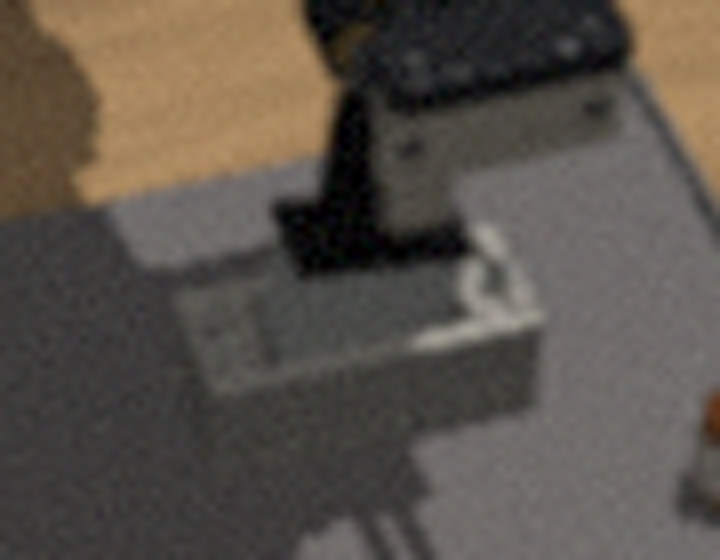

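The collar has risen clear of the dock, with its lower left going from (310,305) to (305,272). It is still tilted, and the dock is unmoved. Two more swings.

>>> step_arm:
  deltas:
    - [[0,0,0.004],0]
    - [[0,0,0.008],0]
    - [[0,0,0.012],0]
    - [[-0.001,0,0.016],0]
    - [[-0.002,0,0.02],0]
    - [[-0.003,0,0.024],0]
    - [[-0.003,0,0.028],0]
    - [[-0.003,0,0.03],0]
    - [[-0.003,0,0.03],0]
    - [[-0.003,0,0.03],0]

```text
time: 10.15
tcp_pos: [0.5605, -0.0001, 0.1266]
tcp_rot: [[-0.002, 1.0, 0.003], [0.013, 0.003, -1.0], [-1.0, -0.002, -0.013]]
ft_force: [-3.2, 9.5, 13.3]
opening: 0.0237
```

>>> step_arm:
  deltas:
    - [[0,0,-0.004],0]
    - [[0,0,-0.008],0]
    - [[0,0,-0.012],0]
    - [[-0.001,0,-0.016],0]
    - [[-0.002,0,-0.02],0]
    - [[-0.003,0,-0.022],0]
    - [[-0.003,0,-0.024],0]
    - [[-0.003,0,-0.026],0]
    - [[-0.003,0,-0.026],0]
    - [[-0.003,0,-0.026],0]

```text
time: 10.98
tcp_pos: [0.5602, 0.0213, 0.1298]
tcp_rot: [[-0.003, 1.0, -0.0], [0.006, -0.0, -1.0], [-1.0, -0.003, -0.006]]
ft_force: [-0.4, -6.3, -1.9]
opening: 0.0241
```

```bash
python3 d.py pics/s7.png
```

```text
[-0.44779765 -6.31218763 -1.89839012] [0.56022857 0.02134767 0.1297642 ]
dock end z -0.041 68 0.049848532370857984
dock end z 0.062 42 0.050504527540857616
```

View pics/s7.png

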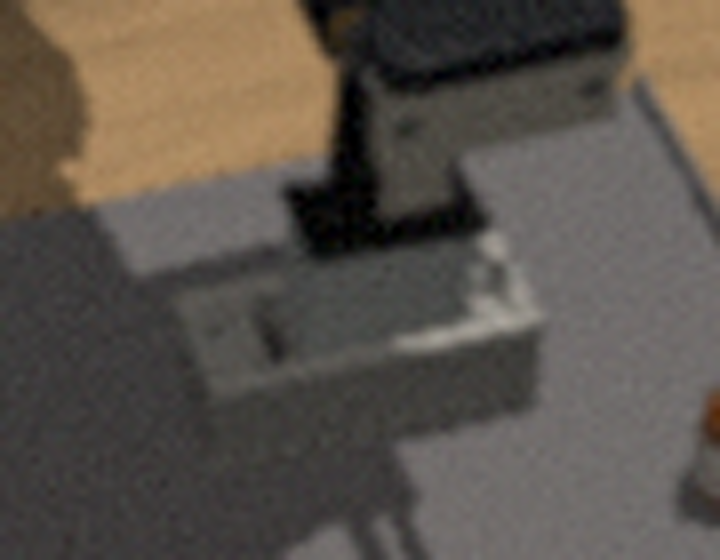

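The cartridge is almost out, still leaning a little right, with the bottom edge of its collar from (320,255) to (485,230). I'll write a numeric tilt and height check: the collar's lower front edge cast onto the plane of its front face.

```bash
cat > t.py <<'E'
from h import *
import sys
s=readout.get_state();print("F",s["ft_force"].round(1),"tcp",s["tcp_pos"].round(4),"dq",abs(s["dq"]).max().round(2))
im,d=optics.grab_frame("scene");cv2.imwrite(sys.argv[1],cv2.resize(im[140:220,270:360],None,fx=7,fy=7,interpolation=2))
xf=s["tcp_pos"][0]+.017;K,D,R,t=cam("scene");o=-R.T@t
g=cv2.GaussianBlur(cv2.cvtColor(im,6),(3,3),0).astype(float)
pts=[]
for u in range(300,336):
    c=g[160:200,u]; v=np.where(c<45)[0]
    if not len(v): continue
    k=v.max()
    if k+1<len(c): pts.append((u,160+k+(45-c[k])/(c[k+1]-c[k])))
pts=np.array(pts);q=cv2.undistortPoints(pts.reshape(-1,1,2),K,D).reshape(-1,2)
dr=np.c_[q,np.ones(len(q))]@R;p=o+dr*((xf-o[0])/dr[:,0])[:,None]
print(np.c_[pts.round(1),(p[:,1:]*1000).round(1)].tolist())
z0=s["tcp_pos"][2]
m=(abs(p[:,1]-s["tcp_pos"][1])<.028)
for _ in range(4):
    a=np.polyfit(p[m,1],p[m,2],1);r=p[:,2]-np.polyval(a,p[:,1]);m=(abs(r)<.0025)&m
yc=p[m,1].mean()
print("n",m.sum(),"tilt(+ = +y up)",a[0],"ymid",(p[m,1].min()+p[m,1].max())/2,"underside z over mouth mm",(np.polyval(a,yc)-.046-.05)*1000)
P=cloud("scene",d)
for y0 in(-.041,.062):
    w=(abs(P[...,0]-.561)<.02)&(abs(P[...,1]-y0)<.006)&(P[...,2]<.07)&(P[...,2]>.03);print("dock z",np.median(P[w][:,2]))
E
python3 t.py pics/s8.png
```

```text
F [-0.5 -6.1 -1.5] tcp [0.5602 0.0213 0.1298] dq 0.11
[[306.0, 175.7, -17.6, 116.9], [307.0, 179.3, -15.2, 104.1], [308.0, 181.3, -12.7, 96.5], [309.0, 182.1, -10.1, 93.0], [310.0, 182.3, -7.5, 91.5], [311.0, 182.2, -4.9, 91.1], [312.0, 182.0, -2.3, 91.0], [313.0, 181.8, 0.4, 90.9], [314.0, 181.6, 3.0, 90.8], [315.0, 181.4, 5.6, 90.6], [316.0, 181.2, 8.3, 90.5], [317.0, 181.0, 10.9, 90.4], [318.0, 180.8, 13.6, 90.2], [319.0, 180.6, 16.2, 90.1], [320.0, 180.4, 18.9, 89.9], [321.0, 180.3, 21.6, 89.5], [322.0, 180.2, 24.3, 89.1], [323.0, 180.0, 26.9, 88.8], [324.0, 179.8, 29.6, 88.7], [325.0, 179.7, 32.3, 88.5], [326.0, 179.5, 35.0, 88.3], [327.0, 179.3, 37.7, 88.2], [328.0, 178.9, 40.4, 88.7], [329.0, 178.1, 43.0, 90.5]]
n 19 tilt(+ = +y up) -0.05447297836302358 ymid 0.01904594055810392 underside z over mouth mm -6.221443304607901
dock z 0.04977056549237573
dock z 0.05108940444604491
```

The bars have let go, with a rise above 22 mm and tilt −0.054. I centre it and ease up.

>>> step_arm:
  deltas:
    - [[0,0,0.003],0]
    - [[0,0,0.006],0]
    - [[-0.001,0,0.009],0]
    - [[-0.002,0,0.012],0]
    - [[-0.003,0,0.012],0]
    - [[-0.003,0,0.012],0]
    - [[-0.003,0,0.012],0]

```text
time: 11.67
tcp_pos: [0.5602, 0.0097, 0.1328]
tcp_rot: [[-0.002, 1.0, 0.0], [0.007, 0.0, -1.0], [-1.0, -0.002, -0.007]]
ft_force: [-0.3, 0.3, -2.5]
opening: 0.0243
```

```bash
python3 t.py pics/s9.png | grep -v '\[\['
```

```text
F [-0.3  0.3 -2.5] tcp [0.5602 0.0097 0.1328] dq 0.14
n 9 tilt(+ = +y up) -0.06677388997594065 ymid -0.002239121544204997 underside z over mouth mm -2.8202842512809605
dock z 0.04941125415441344
dock z 0.05065010240153525
```

Free: the wrist reads only the weight, 2.5 N. I lift 22 mm straight and settle.

>>> step_arm:
  deltas:
    - [[-0.004,0,0],0]
    - [[-0.008,0,0],0]
    - [[-0.012,0,0],0]
    - [[-0.016,0,0],0]
    - [[-0.02,0,0],0]
    - [[-0.022,0,0],0]
    - [[-0.022,0,0],0]
    - [[-0.022,0,0],0]
    - [[-0.022,0,0],0]
    - [[-0.022,0,0],0]
    - [[-0.022,0,0],0]
    - [[-0.022,0,0],0]

```text
time: 12.72
tcp_pos: [0.5602, 0.0095, 0.1546]
tcp_rot: [[-0.003, 1.0, 0.0], [0.007, 0.0, -1.0], [-1.0, -0.003, -0.007]]
ft_force: [0.3, 0.2, -2.8]
opening: 0.0239
```

```bash
python3 t.py pics/s10.png
```

```text
F [ 0.3  0.2 -2.8] tcp [0.5602 0.0095 0.1546] dq 0.11
[[302.0, 170.4, -27.4, 136.7], [303.0, 174.4, -25.2, 123.4], [304.0, 193.3, -23.8, 58.0], [305.0, 176.0, -20.2, 116.5], [306.0, 176.0, -17.7, 115.8], [307.0, 175.8, -15.1, 115.8], [308.0, 175.5, -12.5, 116.0], [309.0, 175.3, -10.0, 115.6], [310.0, 175.2, -7.4, 115.4], [311.0, 174.9, -4.8, 115.6], [312.0, 174.8, -2.2, 115.3], [313.0, 174.6, 0.4, 115.0], [314.0, 174.5, 3.0, 114.7], [315.0, 174.3, 5.5, 114.6], [316.0, 174.1, 8.1, 114.3], [317.0, 174.0, 10.8, 114.0], [318.0, 173.8, 13.4, 113.8], [319.0, 173.7, 16.0, 113.5], [320.0, 173.5, 18.6, 113.3], [321.0, 173.4, 21.2, 113.1], [322.0, 173.3, 23.8, 112.6], [323.0, 188.8, 27.6, 57.7], [324.0, 189.2, 30.4, 55.5], [325.0, 189.1, 33.1, 54.9], [326.0, 188.2, 35.8, 57.2]]
n 2 tilt(+ = +y up) -0.08482911380734692 ymid -0.0035105604606547602 underside z over mouth mm 19.456808357259728
dock z 0.05032663013681453
dock z 0.05040550619894772
```

View pics/s10.png

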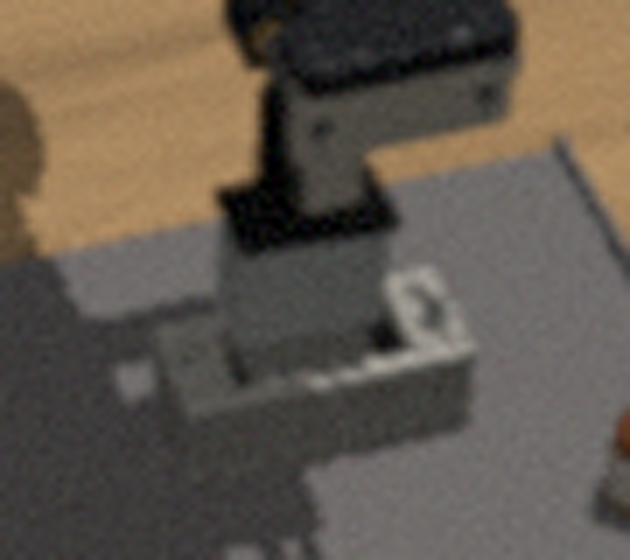

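The plug hangs over the mouth with its collar at (225,200)–(395,220). The dock is down and the bottles are in place. Before handing in, I check the baseline of the tilt measure on the level dock edge and re-check that nothing has crept.

```bash
python3 - <<'E'
from h import *
K,D,R,t=cam("scene");o=-R.T@t
for nm,pts,x in(("dock edge",[(297.1,199.7),(337.1,190)],.5855),("plug left",[(302,176),(303.3,189)],.575),("plug right",[(325.4,172),(325.4,187)],.575)):
    q=cv2.undistortPoints(np.array(pts).reshape(-1,1,2),K,D).reshape(-1,2);d=np.c_[q,np.ones(2)]@R
    p=o+d*((x-o[0])/d[:,0])[:,None];e=p[1]-p[0];print(nm,p.round(4).tolist(),e[2]/e[1],e[1]/e[2])
E
python3 t.py pics/s11.png | tail -3
python3 - <<'E'
from h import *
im,d=optics.grab_frame("top");a=cv2.absdiff(im,cv2.imread("pics/top0.png")).max(2)
for n,(u,v) in dict(spare=(449,241),oilA=(286,197),oilB=(356,252),jar1=(189,186),jar2=(185,243),jarb=(367,127),jarc=(445,188)).items(): print(n,a[v-8:v+9,u-8:u+9].mean().round(1),end=" ")
E
```

```text
dock edge [[0.5855, -0.0449, 0.0498], [0.5855, 0.0637, 0.0496]] -0.0016801298790388912 -595.192081562197
plug left [[0.575, -0.0271, 0.1167], [0.575, -0.0247, 0.0715]] -18.25937835501301 -0.05476637706701859
plug right [[0.575, 0.0336, 0.1121], [0.575, 0.0349, 0.0598]] -40.07136672483185 -0.024955475236643463
n 2 tilt(+ = +y up) -0.07089655847749647 ymid -0.0035128373481988495 underside z over mouth mm 19.48140862794444
dock z 0.049499299744242865
dock z 0.05043190812923154
spare 4.9 oilA 6.8 oilB 46.7 jar1 4.5 jar2 5.5 jarb 3.9 jarc 10.0
```

The baseline is good: the dock edge reads −0.002 rad. The cartridge leans about −0.07, inside 0.15. Only oil_b differs in `top`, so I check it in `scene`.

Run:
```python
from h import *
im,d=optics.grab_frame("scene");b=cv2.imread("pics/scene0.png")
for n,i in(("before",b),("now",im)):
    i=i[165:195,252:278].astype(int);m=(i[...,2]-i[...,0]>35);v,u=np.where(m);print(n,m.sum(),u.mean()+252,v.mean()+165, i.mean())
```

```text
before 374 263.54545454545456 171.951871657754 102.38290598290598
now 363 263.59228650137743 171.80165289256198 69.04145299145299
```

The bottle is in the same place at (263.6,172). The difference in `top` was the arm's shadow. Handing in.

```bash
python3 -c "
from h import *
print(hand_in())"
```

```text
the job is handed in; nothing more can be done
None
```

The cartridge is out of the dock and held in the gripper just above it. I handed the job in at about 13 s of the 54 s allowed; `hand_in()` gave no verdict.

**How it was done:** The tool could only shift and yaw, so I pinched the grip across its 24 mm instead of the suggested 34 mm. That let the cartridge pivot in the pads when I shifted along the dock's y. I rocked it over eight swings, +y side up first, rising about 3 mm a swing, until the wrist felt only its weight. Then I lifted it 22 mm.

**Last checks:**
- **Height:** the underside is about 15–19 mm above the mouth. The arm's travel gives the lower figure and the camera the higher.
- **Position:** the TCP is about 1 mm from the dock centre in plan; the cartridge's own centre could not be measured cleanly.
- **Upright:** it leans about 0.07 rad (−y side up), with estimates from 0.025 to 0.085 against a limit of 0.15. I left that lean uncorrected. The level dock edge reads −0.002 rad by the same method.
- **Grip:** it is held still at a 24 mm opening, with about 2.8 N on the wrist.
- **Dock:** its top stayed at about 0.050 m in every check, so I saw no lift.
- **Other objects:** the spare, bottles and jars looked unmoved. oil_b differed in the top view because of the arm's shadow, but the scene view has it within 0.2 px of its start.

**Check that failed:** the automatic line fit in the last tilt checks kept too few edge points, only 2 at the end. I relied on the listed edge points and the plug's sides instead.

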